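# Clamp a memo block in the desktop padding press

## Robot

A 6-joint arm with a two-finger parallel gripper is mounted at the origin on the work surface. World frame = base frame: x ahead of the robot, y to its left, z up, the work surface at z = 0. Lengths are in mm, angles in rad, forces in N, time in s.
With the tool pointing down it reaches from about 325 to 850 mm from the base axis. Payload 15.5 kg.
Tool frame: the origin (TCP) lies at the very end of the fingers, on their centre line; the grasp point (between the pads) lies 19 mm behind it; z points along the fingers, y is the direction in which the jaws open and shut (so a half turn about z gives the same grasp; the last joint's range is limited). The gripper opens to 91 mm and grips with 3 to 60 N. Pads are 32 mm wide; open, the fingers measure 118 mm over their backs; the gripper's body (76 mm by 178 mm) begins 60 mm behind the grasp point.
Start: joints at [1.065, 0.494, 1.345, -0, 1.302, -0.096], TCP at [249.012, 573.253, 213.915] pointing down, gripper open.
Joint ranges: [-2.91, 2.91], [-0.82, 2.16], [0.22, 2.67], [-1.22, 4.37], [0.12, 2.79], [-3.08, 3.08]. Speed limits (rad/s): [1.89, 1.89, 2.57, 3.01, 3.01, 3.01].

## Interface

Orientations are given as a 3x3 rotation matrix whose columns are the frame's x, y, z axes.
In Python, from cell import robot gives the robot as it stands.
- The arm moves only by the tool step_arm, never from a script. Its argument "moves" is a list of rows, each an object with "dp": the shift along the tool's x, y, z in cm, a list of three; "rot": the turn, a rotation vector about the tool's x, y, z in degrees, a list of three; "claw": the finger opening in cm, from 0 to 9.12. A call has 1 to 12 rows; each row is the pose to reach, as a shift and turn from the pose commanded when the call began, along the tool's axes at that moment; what a row does not reach only later rows make up. A row lasts 1/10 s, in which the tool goes at most 50 mm and 8.59 degrees, less where a joint would pass 70% of its speed; a pose out of reach is approached as far as the arm can. A call with a gripper value outside its range is refused whole. The fingers move at their own pace and stop on an object; "grip_force" is the grip in N (left out, the last holds). Time passes only in rows, so rows that repeat a pose let the fingers close. It gives the time, the measured TCP pose, the force and the opening at its end, in the units of the state.
- robot.get_state(): the state, without advancing time (a new reading comes with each control period).
- robot.get_image(name): name is "side" or "top"; returns the picture (384x512x3 uint8, red, green, blue); there is no depth.
- robot.camera_params(name): a dict with "fx", "fy", "cx", "cy" (pixels), "cam_to_world" (4x4, takes a point from camera to world coordinates). Camera axes: x right, y down, z forward; pixel columns grow to the right and rows downward; lengths in mm; the calibration is good to about 2 mm. A picture is of the moment at which its call begins. camera_params takes no time and is no camera call.
- robot.finish_job(): hands the job in, once; it reports no verdict.
The state is a dict: "t": time; "joints": joint angles; "qd": joint speeds; "joint_torque": joint torques, N m; "position": TCP position; "tool_rot": TCP orientation; "wrist_force": force on the tool from outside, world axes, zero at the start; "ft_torque": the same for the moment, N m; "width": finger opening in mm.
Only numpy, scipy, OpenCV 4.12 (cv2) and the standard library are available. Lean on these libraries where they do the work, as an engineer would, in place of code of your own. Each camera call takes 0.05 s, during which the arm holds its last target.

## Task

Pick up the square memo block from the desk and lay it flat in the channel of the padding press, between the sprung pad and the fence, and let go of it. Then wind the carriage up by turning its knob, with the hand following as the knob moves off along the slide (do not drag the knob sideways on its shaft or shove the carriage), until the block is held square and snug between pad and fence with a light squeeze of about 10 newtons, never over 25, and let go. Leave the other things on the desk where they are.

Things in the scene. Friction and masses are not known exactly. Their poses are not given: they have to be found in the camera images.
- block: Memo block to be clamped: rigid stack of white paper slips between two grey-brown boards, square, 60 x 60 mm and 45 mm high, 0.1 to 0.2 kg, lying flat on the desk. Origin: centre of its underside; z up, x and y along its sides.
- bed: Padding press, fixed to the desk: grey bed plate 124 mm (its x) by 290 mm (its y, from -185 to +105 mm), top 12 mm above the desk. Origin: on the desk below the channel's centre line. Along its y runs a channel 70 mm wide, centred on x = 0, between two aluminium rails (10 mm wide, 8 mm high above the plate). Carriage with knob and sprung pad at the -y end, fence towards +y.
- channel (a point): Point on the bed plate's top (12 mm above the desk) on the channel's centre line, 12 mm to the -y side of the bed's origin. Same axes as the bed. The fence is a fixed aluminium plate across the channel, 68 mm wide, 42 mm high, flat face to the pad. Its setting varies and is not measured: the face lies 42 to 62 mm from this point towards +y; the pad's face starts 38 mm from it towards -y.
- carriage: Carriage: grey block 66 x 70 mm, top 50 mm above the desk; moves only along the bed's y, up to 62 mm. Origin: on the bed plate's top, on the knob's axis; axes as the bed. Each radian of knob turn moves it (with knob and pad) 14 mm. It keeps its place when released. Pushing it along directly takes much force and is not allowed (10 N at most): wind it.
- pad_face (a point): Centre of the face of the black pad on the carriage (56 mm wide, 36 mm high) while it is not pressed: 75 mm from the carriage's origin towards the fence (+y), 34 mm above the desk. The pad is sprung, 6 N per mm, and yields up to 8 mm; this point moves with the carriage and does not show the yielding.
- knob_grip (a point): Point on the vertical axis of the round black fluted knob (44 mm in diameter, 32 mm high, from 60 to 92 mm above the desk) over the carriage, 81 mm above the desk: the height to grip. It moves along with the carriage. The shaft sits in a rubber bush: dragged sideways the knob gives 1 mm per 5 N off the carriage's origin and springs back; more than 4 mm (20 N) harms it.
- knob (a joint): Knob angle in rad, 0 at the start, growing as it turns clockwise seen from above, which moves the carriage towards the fence (+y of the bed). It turns with a stiff, even drag of up to 0.45 N m (a hand that stops still feels a part of it, the same after equal steps); squeezing adds 0.014 N m for every newton of squeeze. It stays where it is left. Ends at about 4.4 rad.
- bottle: Water bottle, 64 mm across, 200 mm tall, clear with a green cap; bystander, leave alone. Origin: centre of its underside.
- mouse: White computer mouse, 105 x 60 x 32 mm; bystander, leave alone. Origin: centre of its underside.
- stapler: Black stapler lying on the desk, 36 x 140 x 37 mm; bystander, leave alone. Origin: centre of its underside.
- tape: Roll of clear tape lying flat, 76 mm across, 19 mm high; bystander, leave alone. Origin: centre of its underside.
- notes: Thin pad of small notes, 75 x 50 x 14 mm (not the memo block); bystander, leave alone. Origin: centre of its underside.
- mug: White mug, 80 mm across, 95 mm high; bystander, leave alone. Origin: centre of its underside.
- glue: White glue stick standing upright, 28 mm across, 90 mm high; bystander, leave alone. Origin: centre of its underside.
Mind the look-alikes: they are no part of the job. Of the things like the block, leave any that is blue; of the rest the smaller one is meant.

How it is judged:
By the outcome, as a careful person would: the job done as asked, in the order asked, and still so for the second after the job is handed in, with the robot touching nothing.
It also fails if it takes over 72 s, if anything falls off the work surface, if the arm or the gripper's body presses on something with over 40 N, if the wrist force passes 120 N, or if a joint passes its speed limit or range.

## Working session

There is one attempt and no reset: what is moved stays moved. The work goes in short steps, Python scripts to look and compute and a tool call to move; the robot and the scene stay as the last step left them, time stands still between calls to the robot, and variables do not carry over. Pictures are saved under pics/ and viewed, and the job is handed in when it is done.

Besides the shell and the picture viewer there is one more tool, called as name(argument=value, ...), one argument or row to a line, values as JSON. step_arm: Moves the arm, as the interface text tells. Its arguments: {"type":"object","properties":{"moves":{"type":"array"},"grip_force":{"type":"number"}},"required":["moves"]}

```bash
ls; mkdir -p pics; python3 - <<'E'
from cell import robot
import cv2,numpy as np
s=robot.get_state()
for k,v in s.items(): print(k,np.round(v,3).tolist())
for n in ("top","side"):
    im=robot.get_image(n); cv2.imwrite(f"pics/{n}0.png",im[:,:,::-1])
    p=robot.camera_params(n); print(n,{k:np.round(v,3).tolist() for k,v in p.items()})
E
```

```text
pics
t 0.0
joints [1.065, 0.494, 1.346, -0.0, 1.303, -0.095]
qd [0.001, 0.0, 0.001, 0.001, 0.001, -0.0]
joint_torque [-0.001, -87.879, -38.186, 0.071, 0.053, -0.0]
position [248.835, 572.901, 213.322]
tool_rot [[-0.917, 0.398, -0.001], [0.398, 0.917, -0.001], [0.0, -0.001, -1.0]]
wrist_force [-0.661, 0.111, 0.63]
ft_torque [-0.022, 0.076, 0.045]
width 91.1
top {'fx': 400.718, 'fy': 400.718, 'cx': 254.552, 'cy': 191.394, 'cam_to_world': [[-0.057, -0.975, 0.217, 336.39], [-0.998, 0.057, -0.006, 36.998], [-0.006, -0.217, -0.976, 1025.667], [0.0, 0.0, 0.0, 1.0]]}
side {'fx': 469.996, 'fy': 469.996, 'cx': 251.65, 'cy': 185.504, 'cam_to_world': [[0.719, -0.372, 0.587, -170.787], [-0.695, -0.356, 0.625, -697.693], [-0.024, -0.857, -0.514, 675.346], [0.0, 0.0, 0.0, 1.0]]}
```

View pics/top0.png

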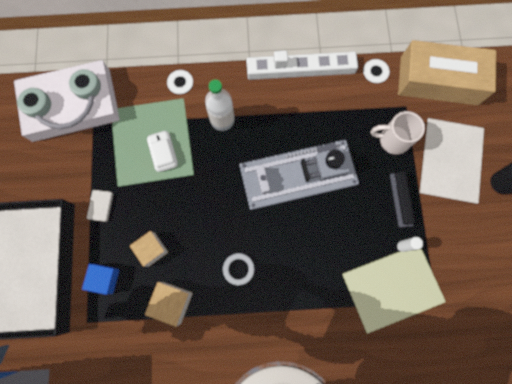

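View pics/side0.png

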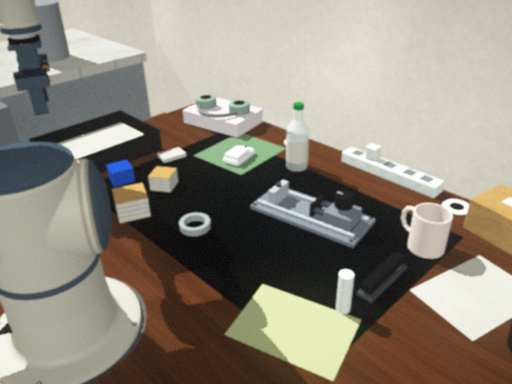

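```bash
python3 - <<'E'
import cv2
t=cv2.imread("pics/top0.png"); s=cv2.imread("pics/side0.png")
a=cv2.resize(t[225:335,70:210],None,fx=5,fy=5,interpolation=cv2.INTER_CUBIC); cv2.imwrite("pics/c1.png",a)
a=cv2.resize(t[135:215,230:365],None,fx=5.8,fy=5.8,interpolation=cv2.INTER_CUBIC); cv2.imwrite("pics/c2.png",a)
a=cv2.resize(s[175:250,240:385],None,fx=5.4,fy=5.4,interpolation=cv2.INTER_CUBIC); cv2.imwrite("pics/c3.png",a)
a=cv2.resize(s[150:230,95:195],None,fx=6,fy=6,interpolation=cv2.INTER_CUBIC); cv2.imwrite("pics/c4.png",a)
E
```

```text
(no output)
```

View pics/c1.png

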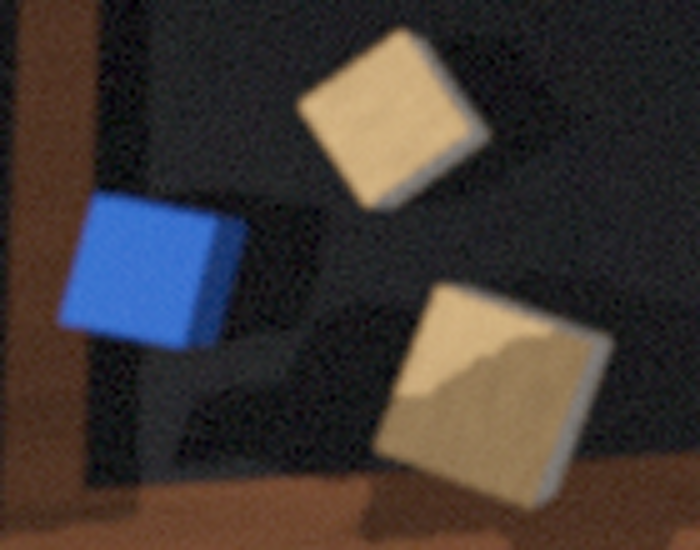

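View pics/c2.png

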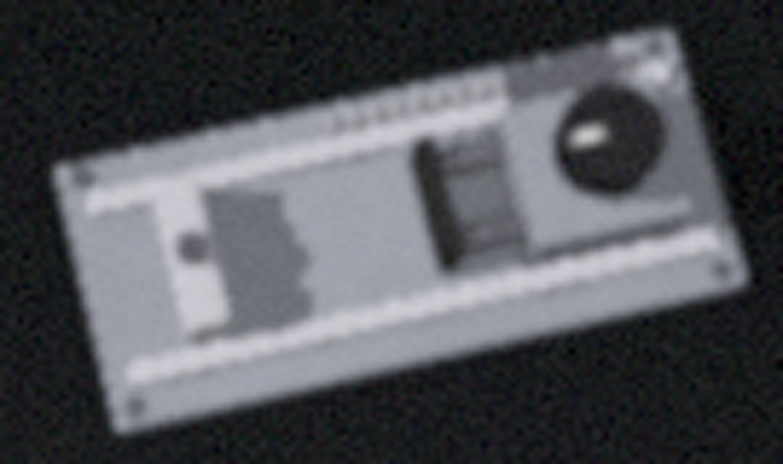

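View pics/c3.png

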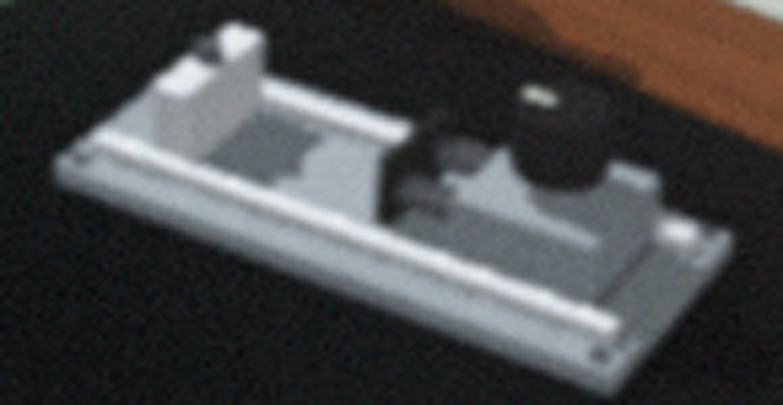

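View pics/c4.png

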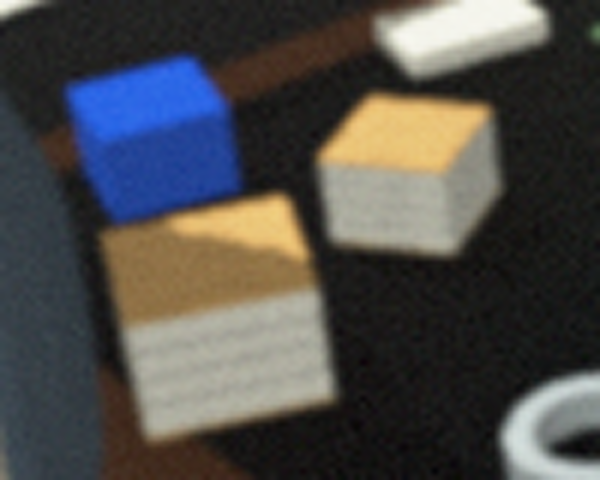

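Candidates: blue block at top-view (100,279), smaller tan block at (148,249), larger tan one at (169,304). Blue is excluded, and of the other two the one at (148,249) is smaller, so that is the target. The crop confirms it. The press has its knob at (335,158) and its fence at (264,180).

```bash
cat > h.py <<'E'
import numpy as np,cv2
from cell import robot
def ray(n,u,v,z):
    p=robot.camera_params(n);T=np.array(p["cam_to_world"])
    d=T[:3,:3]@np.array([(u-p["cx"])/p["fx"],(v-p["cy"])/p["fy"],1.]);o=T[:3,3]
    return o+d*(z-o[2])/d[2]
def proj(n,P):
    p=robot.camera_params(n);T=np.array(p["cam_to_world"])
    c=T[:3,:3].T@(np.array(P,float)-T[:3,3]); return np.array([p["fx"]*c[0]/c[2]+p["cx"],p["fy"]*c[1]/c[2]+p["cy"]])
def quad(mask):
    cs,_=cv2.findContours(mask,cv2.RETR_EXTERNAL,cv2.CHAIN_APPROX_NONE)
    c=max(cs,key=cv2.contourArea); return c,cv2.minAreaRect(c)
E
python3 - <<'E'
from h import *
for n,box in (("top",(120,220,180,275)),("side",(140,155,185,200))):
    im=cv2.imread(f"pics/{n}0.png"); hsv=cv2.cvtColor(im,cv2.COLOR_BGR2HSV)
    x0,y0,x1,y1=box; m=np.zeros(im.shape[:2],np.uint8)
    m[y0:y1,x0:x1]=cv2.inRange(hsv,(8,60,110),(28,255,255))[y0:y1,x0:x1]
    c,_=quad(m)
    W=np.array([ray(n,*q[0],45)[:2] for q in c],np.float32)
    r=cv2.minAreaRect(W); M=cv2.moments(W.reshape(-1,1,2)); print(n,r, M['m10']/M['m00'],M['m01']/M['m00'])
# bed plate: brighter than black mat
im=cv2.imread("pics/top0.png");g=cv2.cvtColor(im,cv2.COLOR_BGR2GRAY)
m=np.zeros_like(g); m[135:215,230:365]=(g[135:215,230:365]>75)*255
c,r=quad(m)
W=np.array([ray("top",*q[0],12)[:2] for q in c],np.float32);print("bed",cv2.minAreaRect(W))
# corners from crop c2
S=5.8
def C2(x,y,z): return ray("top",230+(x+.5)/S-.5,135+(y+.5)/S-.5,z)
print("corners",[C2(*p,12).round(1)[:2].tolist() for p in ((52,165),(672,28),(748,285),(118,435))])
print("knob",C2(610,140,92).round(1), "fence top R edge mid",C2(207,187,54),C2(230,318,54),"L",C2(155,205,54),C2(190,335,54))
S3=5.4
def C3(x,y,z): return ray("side",240+(x+.5)/S3-.5,175+(y+.5)/S3-.5,z)
print("side corners",[C3(*p,12).round(1)[:2].tolist() for p in ((55,165),(610,385),(735,240))])
print("knob side",C3(565,100,92),"fence",C3(155,88,54),C3(265,30,54),C3(185,100,54))
E
```

```text
top ((428.66851806640625, 300.9700012207031), (64.412353515625, 64.09800720214844), 33.425743103027344) 428.80400599569504 301.7157756622204
side ((429.25299072265625, 299.75518798828125), (68.12210083007812, 66.30374908447266), 33.81778335571289) 428.8100130284032 299.78108504708786
bed ((602.8861694335938, -86.25541687011719), (128.60540771484375, 293.8061218261719), 10.048513412475586)
corners [[640.6, 68.2], [689.3, -219.3], [566.4, -240.4], [514.7, 45.0]]
knob [ 613.8 -168.    92. ] fence top R edge mid [6.14121910e+02 2.04995307e-01 5.40000000e+01] [555.33843584  -5.99048645  54.        ] L [607.35285578  23.20826689  54.        ] [548.88658364  11.57975889  54.        ]
side corners [[515.2, 41.3], [560.2, -244.6], [684.8, -223.2]]
knob side [ 620.43353817 -169.74269346   92.        ] fence [549.28452366   7.9167397   54.        ] [624.33248856   6.81026226  54.        ] [551.29752102  -9.47383954  54.        ]
```

```bash
python3 - <<'E'
from h import *
def edgefit(n,P,Q,z,thr=75,nin=None):
    # P,Q approx world xy ends of edge; sample profiles along the perpendicular, subpixel threshold crossing, project to plane
    g=cv2.GaussianBlur(cv2.cvtColor(cv2.imread(f"pics/{n}0.png"),cv2.COLOR_BGR2GRAY),(0,0),.7).astype(np.float32)
    P=np.array(P,float);Q=np.array(Q,float);d=(Q-P)/np.linalg.norm(Q-P);nn=np.array([d[1],-d[0]])
    pts=[]
    for t in np.linspace(.06,.94,60):
        b=P+t*(Q-P); ss=np.arange(-14,14.1,.5)
        uv=np.array([proj(n,[*(b+s*nn),z]) for s in ss],np.float32)
        v=cv2.remap(g,uv[:,0].reshape(1,-1),uv[:,1].reshape(1,-1),cv2.INTER_LINEAR)[0]
        k=np.argmax(np.abs(np.gradient(cv2.GaussianBlur(v.reshape(1,-1),(0,0),2)[0]))[3:-3])+3
        pts.append(b+ss[k]*nn)
    pts=np.array(pts,np.float32)
    l=cv2.fitLine(pts,cv2.DIST_HUBER,0,.01,.01).ravel(); 
    return l
def inter(a,b):
    A=np.array([a[:2],-b[:2]]).T; s=np.linalg.solve(A,b[2:]-a[2:]); return a[2:]+s[0]*a[:2]
A,B,C,D=(640.6,68.2),(689.3,-219.3),(566.4,-240.4),(514.7,45.0)
t=[edgefit("top",*e,12) for e in ((A,B),(B,C),(C,D),(D,A))]
ang=[np.degrees(np.arctan2(l[1],l[0]))for l in t];print("top ang",np.round(ang,2))
cs=[inter(t[i],t[(i+1)%4]) for i in range(4)];print(np.round(cs,1).tolist(),np.mean(cs,0))
t=[edgefit("side",*e,12) for e in (((684.8,-223.2),(560.2,-244.6)),((560.2,-244.6),(515.2,41.3)))]
print("side ang",[np.degrees(np.arctan2(l[1],l[0]))for l in t],"corner C",inter(*t))
# knob
for n in("top","side"):
    g=cv2.cvtColor(cv2.imread(f"pics/{n}0.png"),cv2.COLOR_BGR2GRAY)
    u,v=proj(n,[615,-170,92]).astype(int);print(n,u,v)
    print(g[v-14:v+14,u-14:u+15])
E
```

```text
Traceback (most recent call last):
  File "h.py", line 8, in proj
    p=robot.camera_params(n);T=np.array(p["cam_to_world"])
ValueError: time passes only in moves, steps and waits
```

```bash
cat > h.py <<'E'
import numpy as np,cv2
from cell import robot
CP={n:robot.camera_params(n) for n in("top","side")}
def ray(n,u,v,z):
    p=CP[n];T=np.array(p["cam_to_world"])
    d=T[:3,:3]@np.array([(u-p["cx"])/p["fx"],(v-p["cy"])/p["fy"],1.]);o=T[:3,3]
    return o+d*(z-o[2])/d[2]
def proj(n,P):
    p=CP[n];T=np.array(p["cam_to_world"])
    c=T[:3,:3].T@(np.array(P,float)-T[:3,3]); return np.array([p["fx"]*c[0]/c[2]+p["cx"],p["fy"]*c[1]/c[2]+p["cy"]])
def edgefit(n,P,Q,z,img,R=14):
    g=cv2.GaussianBlur(cv2.cvtColor(cv2.imread(img),cv2.COLOR_BGR2GRAY),(0,0),.7).astype(np.float32)
    P=np.array(P,float);Q=np.array(Q,float);d=(Q-P)/np.linalg.norm(Q-P);nn=np.array([d[1],-d[0]])
    pts=[]
    for t in np.linspace(.06,.94,60):
        b=P+t*(Q-P); ss=np.arange(-R,R+.1,.5)
        uv=np.array([proj(n,[*(b+s*nn),z]) for s in ss],np.float32)
        v=cv2.remap(g,uv[:,0].reshape(1,-1),uv[:,1].reshape(1,-1),cv2.INTER_LINEAR)[0]
        k=np.argmax(np.abs(np.gradient(cv2.GaussianBlur(v.reshape(1,-1),(0,0),2)[0]))[3:-3])+3
        pts.append(b+ss[k]*nn)
    return cv2.fitLine(np.array(pts,np.float32),cv2.DIST_HUBER,0,.01,.01).ravel()
def inter(a,b):
    A=np.array([a[:2],-b[:2]]).T; s=np.linalg.solve(A,b[2:]-a[2:]); return a[2:]+s[0]*a[:2]
E
python3 - <<'E'
from h import *
A,B,C,D=(640.6,68.2),(689.3,-219.3),(566.4,-240.4),(514.7,45.0)
t=[edgefit("top",*e,12,"pics/top0.png") for e in ((A,B),(B,C),(C,D),(D,A))]
ang=[np.degrees(np.arctan2(l[1],l[0]))for l in t];print("top ang",np.round(ang,2))
cs=[inter(t[i],t[(i+1)%4]) for i in range(4)];print(np.round(cs,1).tolist(),np.mean(cs,0))
t=[edgefit("side",*e,12,"pics/side0.png") for e in (((684.8,-223.2),(560.2,-244.6)),((560.2,-244.6),(515.2,41.3)))]
print("side ang",[np.degrees(np.arctan2(l[1],l[0]))for l in t],"corner C",inter(*t))
for n in("top","side"):
    g=cv2.cvtColor(cv2.imread(f"pics/{n}0.png"),cv2.COLOR_BGR2GRAY)
    u,v=proj(n,[615,-170,92]).astype(int);print(n,u,v)
    print('\n'.join(' '.join('%3d'%x for x in r) for r in g[v-13:v+14,u-14:u+15]))
E
```

```text
top ang [-79.96  10.24 -79.99  10.2 ]
[[691.0, -219.1999969482422], [565.9000244140625, -241.8000030517578], [515.0, 46.5], [639.9000244140625, 69.0]] [602.9514 -86.3974]
side ang [np.float32(9.766307), np.float32(-80.16064)] corner C [ 554.2848  -248.22357]
top 335 158
 71  93 113 105  96  95  97 103 100 100  98 100  97 105 109 117 119 122 122 143 152 165 167 162 160 141  99  47  27
 93 103 110 110 101 101 102 104 104 101 100  97 101  99 103 104 118 124 139 161 178 187 194 184 162 131  98  54  30
 96 101 104 103  98 103 100  96 104  99  98 101 101  98  99 114 129 135 151 174 186 190 198 192 158 126 113  78  36
105 101  98 100 103 102 100 101 100 102 102  97  91  91  95 107 120 135 153 165 171 173 184 178 152 130 127  96  43
101 102 103 100 101 100 101 101 101  96  93  84  74  71  75  89  99 115 136 148 155 154 154 149 136 133 136 103  58
 99 104 107 108 106 114 123 120 103  86  80  62  52  49  56  62  64  80  98 118 136 139 127 124 132 142 136 103  54
110 119 126 128 130 135 140 129 100  75  52  50  41  44  41  45  42  42  59  79 107 122 123 117 122 124 122 104  68
130 142 150 150 1
[... 4747 characters left out ...]
  26
 82  74  55  63  80  87  60  42  34  34  29  31  36  34  36  30  30  33  28  35  30  34  33  33  29  35  30  28  28
 81  81  85 106 136 126  85  43  31  30  31  34  29  28  32  28  36  32  33  34  31  33  34  32  29  35  38  31  29
 89  91 112 141 155 149 100  56  39  28  31  30  34  33  31  31  35  27  35  26  36  30  29  30  41  57  56  50  38
 93 112 138 160 166 160 116  67  37  28  29  27  29  35  31  36  28  26  32  35  33  36  33  34  65 103 111 103  82
105 139 162 171 173 166 133  87  47  33  29  31  30  36  30  31  35  30  29  34  29  32  28  47  83 131 155 149 136
143 162 169 173 172 167 153 122  81  43  26  30  27  30  34  30  27  26  29  28  32  28  38  54  91 136 154 151 159
```

step_arm(
  moves=[
    {"dp": [-2.7,-1.8,0],"rot": [0,0,3],"claw": 7.6},
    {"dp": [-5.5,-3.6,0],"rot": [0,0,6],"claw": 7.6},
    {"dp": [-8.7,-5.6,1],"rot": [0,0,10],"claw": 7.6},
    {"dp": [-12,-7.8,2.5],"rot": [0,0,14],"claw": 7.6},
    {"dp": [-15.3,-10,4],"rot": [0,0,18],"claw": 7.6},
    {"dp": [-18.6,-12.1,5.5],"rot": [0,0,22],"claw": 7.6},
    {"dp": [-21.8,-14.2,7],"rot": [0,0,26],"claw": 7.6},
    {"dp": [-24.5,-16,8.4],"rot": [0,0,29.5],"claw": 7.6},
    {"dp": [-26.5,-17.3,9.4],"rot": [0,0,32],"claw": 7.6},
    {"dp": [-27.33,-17.86,9.9],"rot": [0,0,32.9],"claw": 7.6},
    {"dp": [-27.33,-17.86,9.9],"rot": [0,0,32.9],"claw": 7.6},
  ],
)

```text
t: 1.2
position: [428.7, 299.7, 114.3]
tool_rot: [[-0.552, 0.834, -0.001], [0.834, 0.552, -0.001], [0.0, -0.001, -1.0]]
wrist_force: [0.8, -0.4, 0.8]
width: 76.1
```

```bash
python3 - <<'E'
from h import *
s=robot.get_state()
for k in("t","joints","position","tool_rot","width","wrist_force"): print(k,np.round(s[k],3).tolist())
for n,c in(("top",(70,200,230,330)),("side",(80,90,240,220))):
    im=robot.get_image(n)[:,:,::-1]; cv2.imwrite(f"pics/{n}1.png",im)
    cv2.imwrite(f"pics/{n}1c.png",cv2.resize(im[c[1]:c[3],c[0]:c[2]],None,fx=4,fy=4,interpolation=cv2.INTER_CUBIC))
for p in((613.,-168,92),): print(ray("top",334.5,158.8,92),ray("side",344.8,194.6,92))
E
```

```text
t 1.2
joints [0.496, 0.48, 1.71, -0.0, 0.953, -0.089]
position [428.66, 299.684, 114.342]
tool_rot [[-0.552, 0.834, -0.001], [0.834, 0.552, -0.001], [0.0, -0.001, -1.0]]
width 76.062
wrist_force [0.819, -0.357, 0.821]
[ 613.63415751 -167.36769719   92.        ] [ 616.05749165 -174.60576297   92.        ]
```

View pics.

View pics/top1c.png

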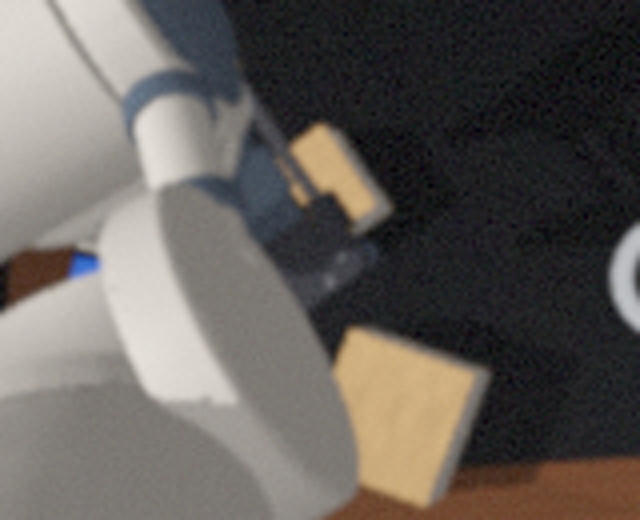

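View pics/side1c.png

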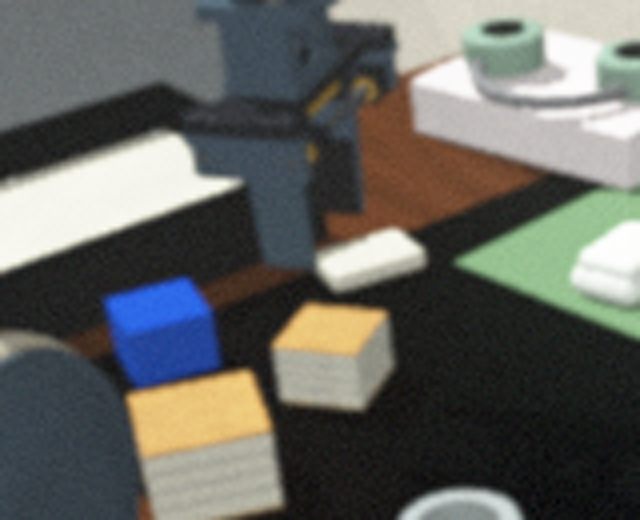

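step_arm(
  moves=[
    {"dp": [0,0,2],"rot": [0,0,0],"claw": 7.6},
    {"dp": [0,0,4],"rot": [0,0,0],"claw": 7.6},
    {"dp": [0,0,5.5],"rot": [0,0,0],"claw": 7.6},
    {"dp": [0,0,7],"rot": [0,0,0],"claw": 7.6},
    {"dp": [0,0,8.2],"rot": [0,0,0],"claw": 7.6},
    {"dp": [0,0,9.2],"rot": [0,0,0],"claw": 7.6},
    {"dp": [0,0,9.8],"rot": [0,0,0],"claw": 7.6},
    {"dp": [0,0,10],"rot": [0,0,0],"claw": 7.6},
    {"dp": [0,0,10],"rot": [0,0,0],"claw": 7.6},
  ],
  grip_force=20,
)

```text
t: 2.2
position: [428.6, 300.6, 15.0]
tool_rot: [[-0.554, 0.833, 0.0], [0.833, 0.554, -0.0], [-0.0, -0.0, -1.0]]
wrist_force: [0.7, 0.7, 0.0]
width: 76.3
```

```bash
python3 - <<'E'
from h import *
for n,c in(("top",(70,200,230,330)),("side",(80,90,240,220))):
    im=robot.get_image(n)[:,:,::-1]; cv2.imwrite(f"pics/{n}2.png",im)
    cv2.imwrite(f"pics/{n}2c.png",cv2.resize(im[c[1]:c[3],c[0]:c[2]],None,fx=4,fy=4,interpolation=cv2.INTER_CUBIC))
E
```

```text
(no output)
```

View pics/side2c.png

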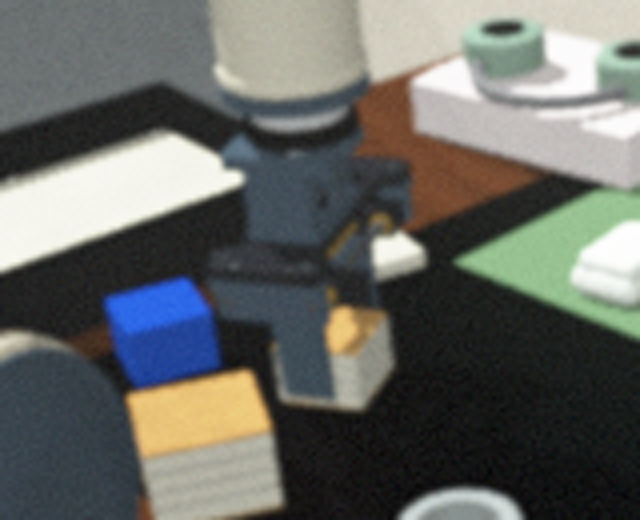

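The fingers straddle the block, with the pads centred on its faces at crop (305,365). Nothing touches, so I'll close.

step_arm(
  moves=[
    {"dp": [0,0,0],"rot": [0,0,0],"claw": 5.5},
    {"dp": [0,0,0],"rot": [0,0,0],"claw": 5.5},
    {"dp": [0,0,0],"rot": [0,0,0],"claw": 5.5},
    {"dp": [0,0,0],"rot": [0,0,0],"claw": 5.5},
    {"dp": [0,0,0],"rot": [0,0,0],"claw": 5.5},
    {"dp": [0,0,0],"rot": [0,0,0],"claw": 5.5},
  ],
  grip_force=20,
)

```text
t: 2.9
position: [428.7, 300.6, 15.2]
tool_rot: [[-0.554, 0.833, 0.0], [0.833, 0.554, 0.0], [-0.0, 0.0, -1.0]]
wrist_force: [-0.4, -1.4, 5.5]
width: 59.9
```

step_arm(
  moves=[
    {"dp": [0,0,-1],"rot": [0,0,0],"claw": 5.5},
    {"dp": [0,0,-3.5],"rot": [0,0,0],"claw": 5.5},
    {"dp": [0,0,-7],"rot": [0,0,0],"claw": 5.5},
    {"dp": [-2,-0.3,-10],"rot": [0,0,1],"claw": 5.5},
    {"dp": [-5,-0.7,-12],"rot": [0,0,3],"claw": 5.5},
    {"dp": [-9,-1.2,-12.5],"rot": [0,0,5],"claw": 5.5},
    {"dp": [-13,-1.8,-12.5],"rot": [0,0,8],"claw": 5.5},
    {"dp": [-17,-2.3,-12.5],"rot": [0,0,10],"claw": 5.5},
    {"dp": [-21,-2.8,-12.5],"rot": [0,0,13],"claw": 5.5},
    {"dp": [-25,-3.4,-12.5],"rot": [0,0,15],"claw": 5.5},
    {"dp": [-29,-3.9,-12.5],"rot": [0,0,18],"claw": 5.5},
    {"dp": [-32.5,-4.4,-12],"rot": [0,0,20],"claw": 5.5},
  ],
)

```text
t: 4.1
position: [572.8, 3.6, 136.0]
tool_rot: [[-0.233, 0.972, 0.001], [0.972, 0.233, -0.0], [-0.0, 0.001, -1.0]]
wrist_force: [0.7, 1.4, -1.4]
width: 60.0
```

step_arm(
  moves=[
    {"dp": [-2.5,0.6,1],"rot": [0,0,1.7],"claw": 5.5},
    {"dp": [-4.2,0.9,2.5],"rot": [0,0,3],"claw": 5.5},
    {"dp": [-4.74,1.08,4.2],"rot": [0,0,3.5],"claw": 5.5},
    {"dp": [-4.74,1.08,5.5],"rot": [0,0,3.5],"claw": 5.5},
    {"dp": [-4.74,1.08,5.7],"rot": [0,0,3.5],"claw": 5.5},
    {"dp": [-4.74,1.08,5.7],"rot": [0,0,3.5],"claw": 5.5},
  ],
)

```text
t: 4.7
position: [592.9, -37.2, 77.6]
tool_rot: [[-0.177, 0.984, -0.001], [0.984, 0.177, 0.0], [0.001, -0.001, -1.0]]
wrist_force: [-0.1, -0.4, -0.3]
width: 60.0
```

```bash
python3 - <<'E'
from h import *
for n,c in(("top",(220,120,370,230)),("side",(230,110,390,250))):
    im=robot.get_image(n)[:,:,::-1]; cv2.imwrite(f"pics/{n}3.png",im)
    cv2.imwrite(f"pics/{n}3c.png",cv2.resize(im[c[1]:c[3],c[0]:c[2]],None,fx=4,fy=4,interpolation=cv2.INTER_CUBIC))
E
```

```text
(no output)
```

View pics/side3c.png

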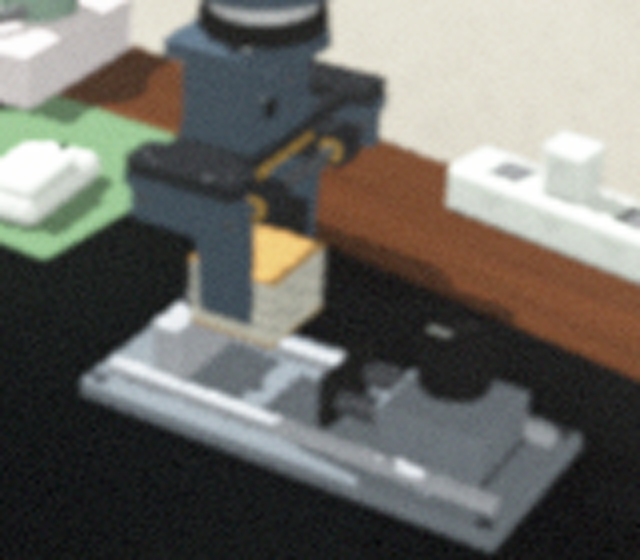

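View pics/top3c.png

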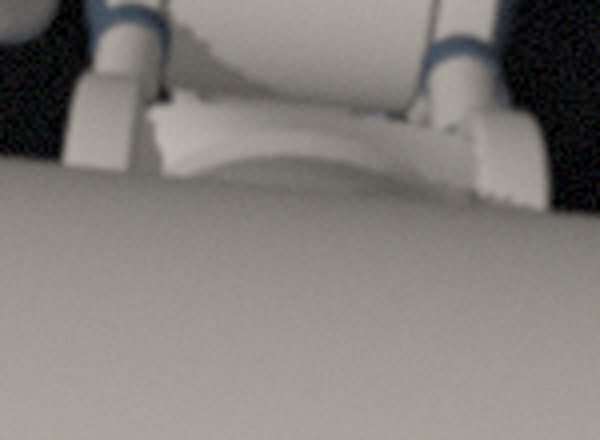

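```bash
python3 - <<'E'
from h import *
s=robot.get_state();p=s["position"];print(p)
a=np.radians(10.2);X=np.array([np.cos(a),np.sin(a)]);Y=np.array([-np.sin(a),np.cos(a)])
b=p[2]-15.1
for nm,sx,sy,z in(("near bot",-1,-1,b),("left bot",-1,1,b),("right bot",1,-1,b),("right top",1,-1,b+45),("near top",-1,-1,b+45)):
    q=proj("side",[*(np.array(p[:2])+30*sx*X+30*sy*Y),z]); print(nm,(q-[230,110]+.5)*4-.5)
# bed predicted in crop from top-derived pose
c=np.array([602.5,-87.3])
for nm,x,y,z in(("C",-62,-145,12),("B",62,-145,12),("D",-62,145,12),("rail near -x inner? top",-45,145,20),("fence face -x top",-34,86,54),("fence face +x top",34,86,54),("knob",0,-85,92)):
    q=proj("side",[*(c+x*X+y*Y),z]); print(nm,(q-[230,110]+.5)*4-.5)
im=cv2.imread("pics/side3.png")[155:235,245:380]
cv2.imwrite("pics/side3d.png",cv2.resize(im,None,fx=5.8,fy=5.8,interpolation=cv2.INTER_CUBIC))
E
```

```text
[593.60907904 -37.39427137  78.54153374]
near bot [272.48851225 347.20396852]
left bot [189.51958036 318.6745084 ]
right bot [321.82129645 304.69197354]
right top [324.76517905 242.11436872]
near top [274.51912386 283.19269777]
C [493.7410238  536.70142074]
B [582.42602416 431.93564855]
D [ 77.94082337 379.81287727]
rail near -x inner? top [ 93.07223973 357.44606656]
fence face -x top [178.76187029 331.94766501]
fence face +x top [236.39073415 285.96471091]
knob [457.10708039 336.60218926]
```

View pics/side3d.png

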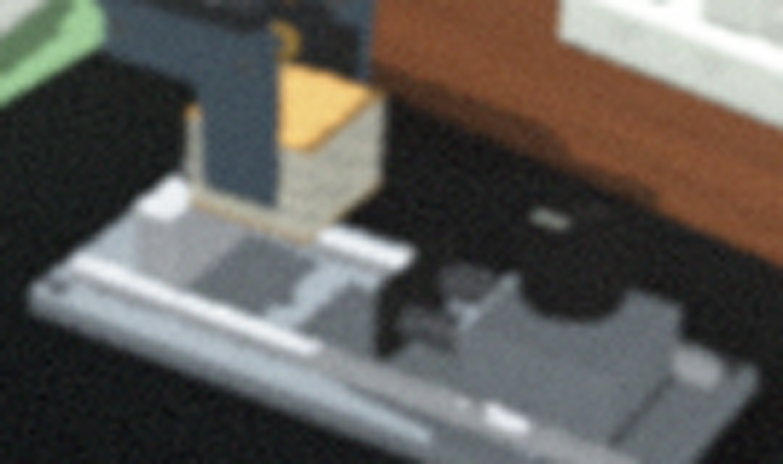

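step_arm(
  moves=[
    {"dp": [0,0,1.5],"rot": [0,0,0],"claw": 5.5},
    {"dp": [0,0,2.7],"rot": [0,0,0],"claw": 5.5},
    {"dp": [0,0,3.5],"rot": [0,0,0],"claw": 5.5},
    {"dp": [0,0,4.1],"rot": [0,0,0],"claw": 5.5},
    {"dp": [0,0,4.6],"rot": [0,0,0],"claw": 5.5},
    {"dp": [0,0,4.9],"rot": [0,0,0],"claw": 5.5},
    {"dp": [0,0,5.05],"rot": [0,0,0],"claw": 5.5},
    {"dp": [0,0,5.05],"rot": [0,0,0],"claw": 5.5},
  ],
)

```text
t: 5.6
position: [593.6, -38.0, 27.5]
tool_rot: [[-0.176, 0.984, 0.0], [0.984, 0.176, -0.0], [-0.0, 0.0, -1.0]]
wrist_force: [0.8, -0.7, -1.3]
width: 59.5
```

```bash
python3 - <<'E'
from h import *
im=robot.get_image("side")[:,:,::-1]; cv2.imwrite("pics/side4.png",im)
cv2.imwrite("pics/side4d.png",cv2.resize(im[155:235,245:380],None,fx=5.8,fy=5.8,interpolation=cv2.INTER_CUBIC))
E
```

```text
(no output)
```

View pics/side4d.png

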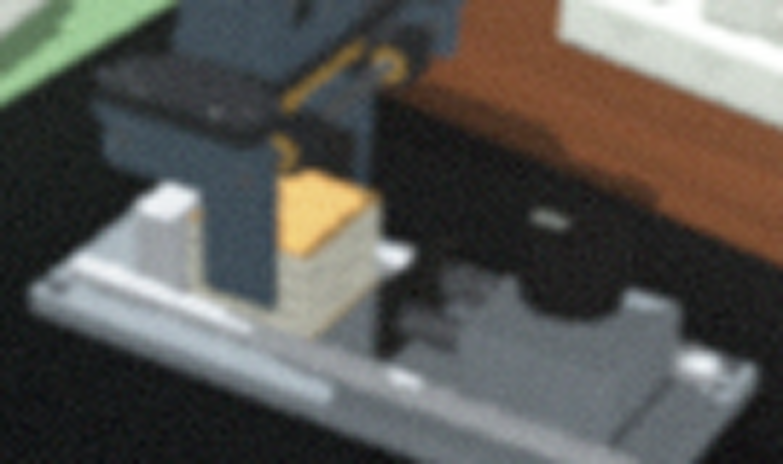

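step_arm(
  moves=[
    {"dp": [0,0,0.03],"rot": [0,0,0],"claw": 6.2},
    {"dp": [0,0,0.03],"rot": [0,0,0],"claw": 6.5},
    {"dp": [0,0,0.03],"rot": [0,0,0],"claw": 7.2},
    {"dp": [0,0,0.03],"rot": [0,0,0],"claw": 7.2},
    {"dp": [0,0,0.03],"rot": [0,0,0],"claw": 7.2},
    {"dp": [0,0,-1],"rot": [0,0,0],"claw": 7.2},
    {"dp": [0,0,-2.5],"rot": [0,0,0],"claw": 7.2},
    {"dp": [0,0,-5],"rot": [0,0,0],"claw": 7.2},
    {"dp": [0,0,-8],"rot": [0,0,0],"claw": 7.2},
    {"dp": [0,0,-9.5],"rot": [0,0,0],"claw": 7.2},
    {"dp": [0,0,-10],"rot": [0,0,0],"claw": 7.2},
  ],
)

```text
t: 6.75
position: [594.5, -38.1, 129.9]
tool_rot: [[-0.176, 0.984, 0.003], [0.984, 0.176, -0.001], [-0.001, 0.003, -1.0]]
wrist_force: [-0.4, -0.2, -0.9]
width: 72.3
```

```bash
python3 - <<'E'
from h import *
im=robot.get_image("side")[:,:,::-1]; cv2.imwrite("pics/side5.png",im)
cv2.imwrite("pics/side5d.png",cv2.resize(im[155:235,245:380],None,fx=5.8,fy=5.8,interpolation=cv2.INTER_CUBIC))
E
```

```text
(no output)
```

View pics/side5d.png

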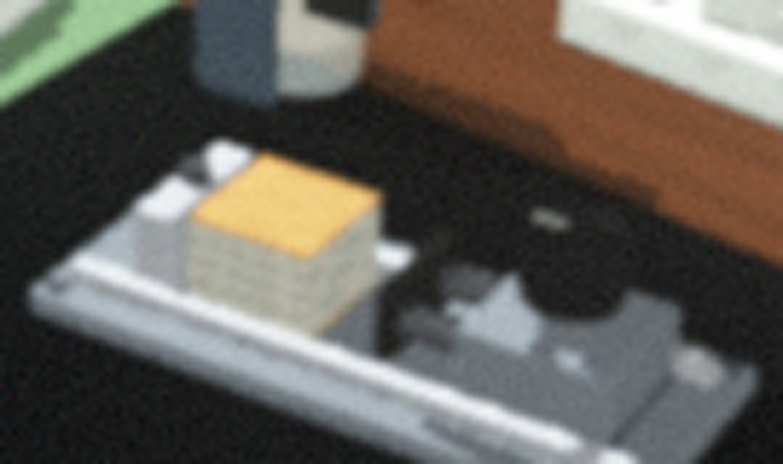

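step_arm(
  moves=[
    {"dp": [-2,0,0],"rot": [0,0,-6],"claw": 7.2},
    {"dp": [-5,0,0],"rot": [0,0,-13],"claw": 7.2},
    {"dp": [-8,0,0],"rot": [0,0,-21],"claw": 7.2},
    {"dp": [-10.5,0,0],"rot": [0,0,-29],"claw": 7.2},
    {"dp": [-12.5,0,0],"rot": [0,0,-37],"claw": 7.2},
    {"dp": [-13.3,0,0],"rot": [0,0,-45],"claw": 7.2},
    {"dp": [-13.5,0,0],"rot": [0,0,-52],"claw": 7.2},
    {"dp": [-13.5,0,1],"rot": [0,0,-55],"claw": 7.2},
    {"dp": [-13.5,0,2],"rot": [0,0,-55],"claw": 7.2},
    {"dp": [-13.5,0,2],"rot": [0,0,-55],"claw": 7.2},
  ],
)

```text
t: 7.8
position: [616.0, -170.4, 105.3]
tool_rot: [[-0.906, 0.422, -0.003], [0.422, 0.906, 0.001], [0.004, -0.0, -1.0]]
wrist_force: [-1.1, 0.2, 0.3]
width: 72.1
```

```bash
python3 - <<'E'
from h import *
s=robot.get_state()
for k in("t","joints","position","tool_rot","width","wrist_force","ft_torque"): print(k,np.round(s[k],3).tolist())
im=robot.get_image("side")[:,:,::-1]; cv2.imwrite("pics/side6.png",im)
cv2.imwrite("pics/side6d.png",cv2.resize(im[135:235,250:400],None,fx=5.2,fy=5.2,interpolation=cv2.INTER_CUBIC))
E
```

```text
t 7.8
joints [-0.363, 0.628, 1.421, 0.0, 1.096, -1.498]
position [615.955, -170.357, 105.282]
tool_rot [[-0.906, 0.422, -0.003], [0.422, 0.906, 0.001], [0.004, -0.0, -1.0]]
width 72.088
wrist_force [-1.09, 0.209, 0.279]
ft_torque [-0.001, -0.005, 0.022]
```

View pics/side6d.png

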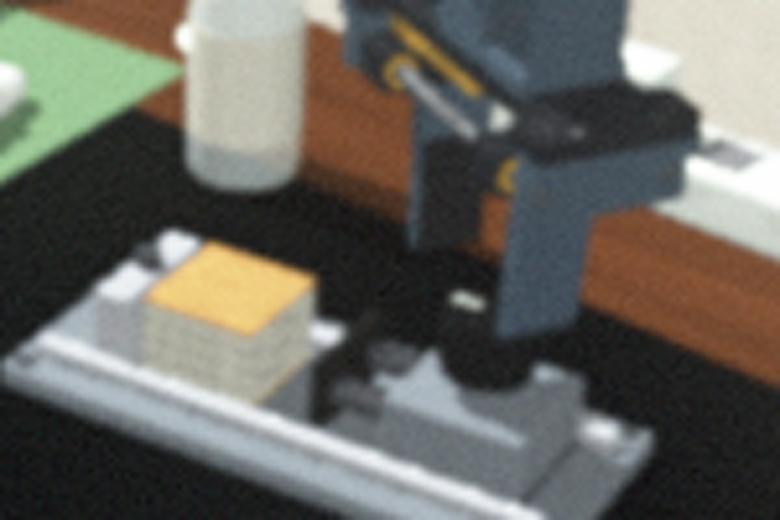

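step_arm(
  moves=[
    {"dp": [0,0,1.2],"rot": [0,0,0],"claw": 7.2},
    {"dp": [0,0,2.5],"rot": [0,0,0],"claw": 7.2},
    {"dp": [0,0,3.6],"rot": [0,0,0],"claw": 7.2},
    {"dp": [0,0,4.3],"rot": [0,0,0],"claw": 7.2},
    {"dp": [0,0,4.5],"rot": [0,0,0],"claw": 6},
    {"dp": [0,0,4.5],"rot": [0,0,0],"claw": 4.8},
    {"dp": [0,0,4.5],"rot": [0,0,0],"claw": 4.6},
    {"dp": [0,0,4.5],"rot": [0,0,0],"claw": 4.6},
  ],
  grip_force=8,
)

```text
t: 8.65
position: [617.5, -171.0, 62.9]
tool_rot: [[-0.907, 0.421, 0.001], [0.421, 0.907, -0.0], [-0.001, 0.0, -1.0]]
wrist_force: [-0.1, 0.1, 0.4]
width: 46.6
```

```bash
cat > st.py <<'E'
from h import *
s=robot.get_state()
for k in("t","joints","position","width"): print(k,np.round(s[k],3).tolist())
F=np.array(s["wrist_force"]);R=np.array(s["tool_rot"]);T=np.array(s["ft_torque"])
a=np.radians(10.1);B=np.array([[np.cos(a),np.sin(a)],[-np.sin(a),np.cos(a)]])
print("F world",F.round(1),"F tool",(R.T@F).round(1),"F bed xy",(B@F[:2]).round(1),"T",T.round(3))
yaw=np.degrees(np.arctan2(R[1,1],R[0,1]));print("yaw y",yaw,"bed y in tool",(R.T@np.array([-np.sin(a),np.cos(a),0])).round(4), "bed x in tool",(R.T@np.array([np.cos(a),np.sin(a),0])).round(4))
p=np.array(s["position"][:2])-[602.5,-87.3]; print("bed xy rel knob0",B@p+[0,85])
E
python3 st.py
```

```text
t 8.65
joints [-0.363, 0.681, 1.453, 0.0, 1.007, -1.5]
position [617.494, -170.976, 62.898]
width 46.572
F world [-0.1  0.1  0.4] F tool [ 0.1  0.  -0.4] F bed xy [-0.1  0.1] T [ 0.017  0.    -0.031]
yaw y 65.11813917198286 bed y in tool [ 5.733e-01  8.193e-01 -4.000e-04] bed x in tool [-8.193e-01  5.733e-01  7.000e-04]
bed xy rel knob0 [ 0.08730077 -0.00820911]
```

step_arm(
  moves=[
    {"dp": [0,0,0],"rot": [0,0,0],"claw": 4.2},
    {"dp": [0,0,0],"rot": [0,0,0],"claw": 4.0},
    {"dp": [0,0,0],"rot": [0,0,0],"claw": 4.0},
    {"dp": [0,0,0],"rot": [0,0,0],"claw": 4.0},
    {"dp": [0,0,0],"rot": [0,0,0],"claw": 4.0},
  ],
  grip_force=45,
)

```text
t: 9.15
position: [617.5, -171.0, 62.8]
tool_rot: [[-0.907, 0.421, 0.001], [0.421, 0.907, -0.0], [-0.001, -0.0, -1.0]]
wrist_force: [0.1, -1.7, 6.3]
width: 42.8
```

```bash
python3 st.py
```

```text
t 9.15
joints [-0.363, 0.681, 1.453, -0.0, 1.007, -1.5]
position [617.48, -171.039, 62.783]
width 42.847
F world [ 0.1 -1.7  6.3] F tool [-0.8 -1.5 -6.3] F bed xy [-0.2 -1.7] T [-0.207  0.19   0.027]
yaw y 65.12179961493264 bed y in tool [ 5.733e-01  8.194e-01 -5.000e-04] bed x in tool [-8.194e-01  5.733e-01  6.000e-04]
bed xy rel knob0 [ 0.06254735 -0.06836863]
```

step_arm(
  moves=[
    {"dp": [0.07,0.1,0],"rot": [0,0,5],"claw": 4.0},
    {"dp": [0.14,0.2,0],"rot": [0,0,10],"claw": 4.0},
    {"dp": [0.21,0.3,0],"rot": [0,0,15],"claw": 4.0},
    {"dp": [0.28,0.4,0],"rot": [0,0,20],"claw": 4.0},
    {"dp": [0.35,0.5,0],"rot": [0,0,25],"claw": 4.0},
    {"dp": [0.42,0.6,0],"rot": [0,0,30],"claw": 4.0},
    {"dp": [0.42,0.6,0],"rot": [0,0,30],"claw": 4.0},
  ],
)

```text
t: 9.85
position: [616.3, -163.7, 62.8]
tool_rot: [[-0.573, 0.82, 0.001], [0.82, 0.573, -0.0], [-0.001, 0.0, -1.0]]
wrist_force: [-0.8, -0.9, 5.0]
width: 43.1
```

```bash
python3 st.py
```

```text
t 9.85
joints [-0.353, 0.677, 1.462, -0.0, 1.002, -0.963]
position [616.338, -163.727, 62.804]
width 43.143
F world [-0.8 -0.9  5. ] F tool [-0.3 -1.2 -5. ] F bed xy [-0.9 -0.7] T [-0.28  -0.072  0.28 ]
yaw y 34.94951300085982 bed y in tool [ 9.074e-01  4.202e-01 -6.000e-04] bed x in tool [-4.202e-01  9.074e-01  8.000e-04]
bed xy rel knob0 [0.22094719 7.33061713]
```

step_arm(
  moves=[
    {"dp": [0.111,0.051,0],"rot": [0,0,5],"claw": 4.0},
    {"dp": [0.222,0.103,0],"rot": [0,0,10],"claw": 4.0},
    {"dp": [0.333,0.154,0],"rot": [0,0,15],"claw": 4.0},
    {"dp": [0.443,0.205,0],"rot": [0,0,20],"claw": 4.0},
    {"dp": [0.554,0.257,0],"rot": [0,0,25],"claw": 4.0},
    {"dp": [0.665,0.308,0],"rot": [0,0,30],"claw": 4.0},
    {"dp": [0.776,0.359,0],"rot": [0,0,35],"claw": 4.0},
    {"dp": [0.887,0.411,0],"rot": [0,0,40],"claw": 4.0},
    {"dp": [0.998,0.462,0],"rot": [0,0,45],"claw": 4.0},
    {"dp": [1.108,0.513,0],"rot": [0,0,50],"claw": 4.0},
    {"dp": [1.219,0.565,0],"rot": [0,0,55],"claw": 4.0},
    {"dp": [1.219,0.565,0],"rot": [0,0,55],"claw": 4.0},
  ],
)

```text
t: 11.05
position: [614.3, -150.5, 62.8]
tool_rot: [[0.341, 0.94, 0.002], [0.94, -0.341, -0.001], [0.0, 0.002, -1.0]]
wrist_force: [3.4, -1.2, 4.7]
width: 43.5
```

```bash
python3 st.py
```

```text
t 11.05
joints [-0.335, 0.671, 1.476, 0.0, 0.992, 0.014]
position [614.278, -150.526, 62.825]
width 43.485
F world [ 3.4 -1.2  4.7] F tool [ 0.1  3.6 -4.7] F bed xy [ 3.2 -1.8] T [-0.235 -0.446  0.247]
yaw y -19.955970630413464 bed y in tool [ 8.655e-01 -5.008e-01 -8.000e-04] bed x in tool [0.5008 0.8655 0.0014]
bed xy rel knob0 [ 0.50717812 20.68799918]
```

step_arm(
  moves=[
    {"dp": [0.109,-0.055,0],"rot": [0,0,5],"claw": 4.0},
    {"dp": [0.218,-0.111,0],"rot": [0,0,10],"claw": 4.0},
    {"dp": [0.327,-0.166,0],"rot": [0,0,15],"claw": 4.0},
    {"dp": [0.436,-0.221,0],"rot": [0,0,20],"claw": 4.0},
    {"dp": [0.545,-0.277,0],"rot": [0,0,25],"claw": 4.0},
    {"dp": [0.654,-0.332,0],"rot": [0,0,30],"claw": 4.0},
    {"dp": [0.654,-0.332,0],"rot": [0,0,30],"claw": 4.0},
  ],
)

```text
t: 11.75
position: [613.3, -143.4, 62.8]
tool_rot: [[0.764, 0.645, 0.001], [0.645, -0.764, -0.001], [0.001, 0.001, -1.0]]
wrist_force: [2.5, -1.8, 5.3]
width: 42.9
```

```bash
python3 st.py; cat > pic.py <<'E'
import sys
from h import *
k=sys.argv[1]
im=robot.get_image("side")[:,:,::-1]; cv2.imwrite(f"pics/side{k}.png",im)
cv2.imwrite(f"pics/side{k}d.png",cv2.resize(im[135:235,250:400],None,fx=5.2,fy=5.2,interpolation=cv2.INTER_CUBIC))
E
python3 pic.py 7
```

```text
t 11.75
joints [-0.324, 0.668, 1.483, -0.0, 0.988, 0.545]
position [613.267, -143.354, 62.781]
width 42.901
F world [ 2.5 -1.8  5.3] F tool [ 0.7  3.  -5.3] F bed xy [ 2.2 -2.3] T [-0.472 -0.431  0.269]
yaw y -49.81980445345912 bed y in tool [ 5.012e-01 -8.653e-01 -7.000e-04] bed x in tool [0.8653 0.5012 0.0012]
bed xy rel knob0 [ 0.77022062 27.92677651]
```

View pics/side7d.png

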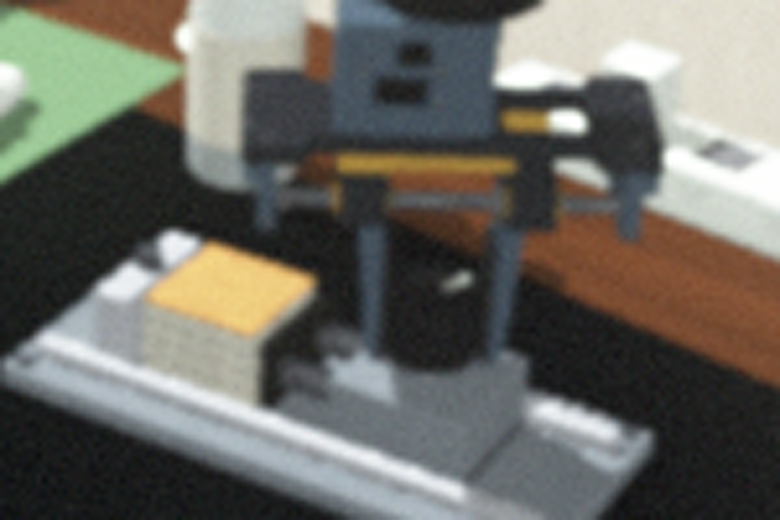

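step_arm(
  moves=[
    {"dp": [0.035,-0.05,0],"rot": [0,0,2.5],"claw": 4.0},
    {"dp": [0.07,-0.101,0],"rot": [0,0,5],"claw": 4.0},
    {"dp": [0.105,-0.151,0],"rot": [0,0,7.5],"claw": 4.0},
    {"dp": [0.14,-0.201,0],"rot": [0,0,10],"claw": 4.0},
    {"dp": [0.175,-0.252,0],"rot": [0,0,12.5],"claw": 4.0},
    {"dp": [0.21,-0.302,0],"rot": [0,0,15],"claw": 4.0},
    {"dp": [0.21,-0.302,0],"rot": [0,0,15],"claw": 4.0},
  ],
)

```text
t: 12.5
position: [612.9, -139.9, 62.8]
tool_rot: [[0.904, 0.428, 0.001], [0.428, -0.904, -0.001], [0.001, 0.001, -1.0]]
wrist_force: [2.2, -2.6, 6.5]
width: 43.2
```

```bash
python3 st.py;python3 pic.py 8
```

```text
t 12.5
joints [-0.319, 0.667, 1.486, -0.0, 0.987, 0.81]
position [612.865, -139.859, 62.784]
width 43.219
F world [ 2.2 -2.6  6.5] F tool [ 0.8  3.3 -6.5] F bed xy [ 1.7 -3. ] T [-0.56  -0.318  0.343]
yaw y -64.68356132183906 bed y in tool [ 2.625e-01 -9.649e-01 -9.000e-04] bed x in tool [0.9649 0.2625 0.001 ]
bed xy rel knob0 [ 0.98698477 31.43757031]
```

View pics/side8d.png

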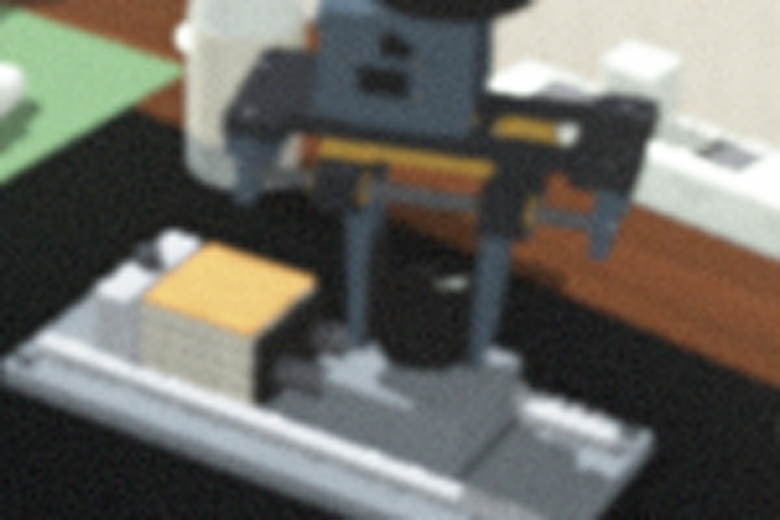

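step_arm(
  moves=[
    {"dp": [0.016,-0.055,0],"rot": [0,0,2.5],"claw": 4.0},
    {"dp": [0.016,-0.055,0],"rot": [0,0,2.5],"claw": 4.0},
  ],
)

```text
t: 12.75
position: [612.8, -139.3, 62.8]
tool_rot: [[0.922, 0.388, 0.001], [0.388, -0.922, -0.001], [0.001, 0.001, -1.0]]
wrist_force: [2.7, -2.4, 6.5]
width: 43.0
```

```bash
python3 st.py|grep -E "F world|bed"
```

```text
F world [ 2.7 -2.4  6.5] F tool [ 1.5  3.3 -6.5] F bed xy [ 2.2 -2.9] T [-0.603 -0.284  0.414]
yaw y -67.18081726724824 bed y in tool [ 2.202e-01 -9.755e-01 -8.000e-04] bed x in tool [0.9755 0.2202 0.001 ]
bed xy rel knob0 [ 0.96946211 31.98409271]
```

step_arm(
  moves=[
    {"dp": [0.014,-0.057,0],"rot": [0,0,2.5],"claw": 4.0},
    {"dp": [0.014,-0.057,0],"rot": [0,0,2.5],"claw": 4.0},
  ],
)

```text
t: 12.95
position: [612.7, -138.7, 62.8]
tool_rot: [[0.938, 0.347, 0.001], [0.347, -0.938, -0.001], [0.001, 0.001, -1.0]]
wrist_force: [2.8, -2.7, 5.0]
width: 43.3
```

```bash
python3 st.py|grep -E "F world|bed"; python3 pic.py 9
```

```text
F world [ 2.8 -2.7  5. ] F tool [ 1.7  3.5 -5. ] F bed xy [ 2.3 -3.2] T [-0.568 -0.277  0.409]
yaw y -69.67941065404742 bed y in tool [ 1.774e-01 -9.841e-01 -9.000e-04] bed x in tool [0.9841 0.1774 0.0011]
bed xy rel knob0 [ 1.01692696 32.57488447]
```

View pics/side9d.png

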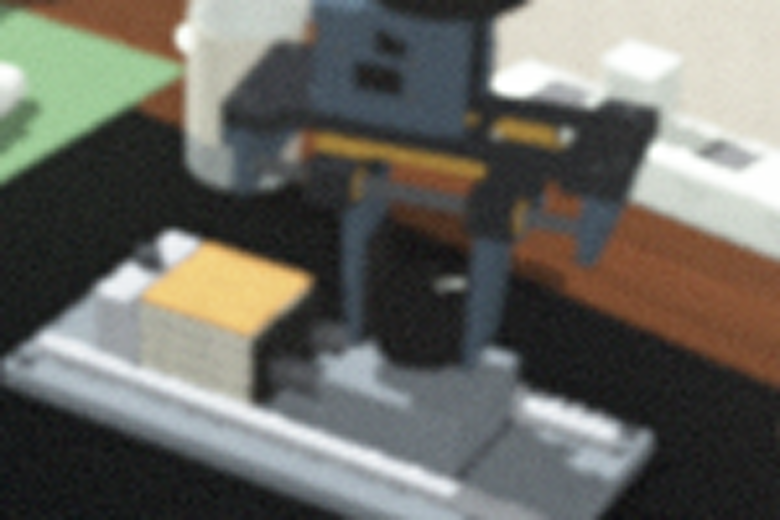

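step_arm(
  moves=[
    {"dp": [0.012,-0.059,0],"rot": [0,0,2.5],"claw": 4.0},
    {"dp": [0.012,-0.059,0],"rot": [0,0,2.5],"claw": 4.0},
  ],
)

```text
t: 13.2
position: [612.6, -138.1, 62.8]
tool_rot: [[0.952, 0.306, 0.001], [0.306, -0.952, -0.001], [0.001, 0.001, -1.0]]
wrist_force: [1.3, -2.8, 5.0]
width: 43.0
```

```bash
python3 st.py|grep -E "F world|bed"
```

```text
F world [ 1.3 -2.8  5. ] F tool [ 0.4  3.1 -5. ] F bed xy [ 0.8 -3. ] T [-0.585 -0.263  0.331]
yaw y -72.17715284532454 bed y in tool [ 1.344e-01 -9.909e-01 -9.000e-04] bed x in tool [0.9909 0.1344 0.0011]
bed xy rel knob0 [ 1.02261117 33.18129946]
```

step_arm(
  moves=[
    {"dp": [0.01,-0.06,0],"rot": [0,0,2.5],"claw": 4.0},
    {"dp": [0.01,-0.06,0],"rot": [0,0,2.5],"claw": 4.0},
  ],
)

```text
t: 13.4
position: [612.5, -137.6, 62.8]
tool_rot: [[0.964, 0.264, 0.001], [0.264, -0.964, -0.001], [0.001, 0.001, -1.0]]
wrist_force: [2.7, -3.2, 5.9]
width: 43.4
```

```bash
python3 st.py|grep -E "F world|bed"
```

```text
F world [ 2.7 -3.2  5.9] F tool [ 1.8  3.8 -5.9] F bed xy [ 2.1 -3.6] T [-0.567 -0.312  0.366]
yaw y -74.68357893376012 bed y in tool [ 9.090e-02 -9.959e-01 -9.000e-04] bed x in tool [0.9959 0.0909 0.0011]
bed xy rel knob0 [ 1.02204706 33.76477547]
```

```bash
cat > avg.py <<'E'
from h import *
a=np.radians(10.1);B=np.array([[np.cos(a),np.sin(a)],[-np.sin(a),np.cos(a)]])
L=[];FF=[]
for i in range(8):
    im=robot.get_image("side"); s=robot.get_state(); L.append(s["ft_torque"][2]);FF.append(s["wrist_force"])
print("t",s["t"],"Tz",np.round(L,3),"mean",np.mean(L).round(4),"F bed",(B@np.mean(FF,0)[:2]).round(2),"w",round(s["width"],1))
R=np.array(s["tool_rot"]);print("yaw",np.degrees(np.arctan2(R[1,1],R[0,1])).round(2),"bedy in tool",(R.T@np.array([-np.sin(a),np.cos(a),0])).round(3),"pos bed",(B@(np.array(s["position"][:2])-[602.5,-87.3])+[0,85]).round(2))
im=im[:,:,::-1];import sys
cv2.imwrite(f"pics/a{sys.argv[1]}.png",cv2.resize(im[165:225,255:345],None,fx=7,fy=7,interpolation=cv2.INTER_CUBIC))
E
python3 avg.py 0
```

```text
t 13.8 Tz [0.339 0.366 0.355 0.325 0.331 0.345 0.374 0.366] mean 0.3502 F bed [ 1.86 -2.79] w 43.3
yaw -74.59 bedy in tool [ 0.092 -0.996 -0.001] pos bed [ 1.05 33.74]
```

step_arm(
  moves=[
    {"dp": [0.006,-0.061,0],"rot": [0,0,2.5],"claw": 4.0},
    {"dp": [0.006,-0.061,0],"rot": [0,0,2.5],"claw": 4.0},
  ],
)

```text
t: 14.0
position: [612.4, -137.0, 62.8]
tool_rot: [[0.975, 0.222, 0.001], [0.222, -0.975, -0.001], [0.001, 0.001, -1.0]]
wrist_force: [2.4, -3.0, 5.9]
width: 43.4
```

```bash
python3 avg.py 1
```

```text
t 14.4 Tz [0.385 0.337 0.283 0.355 0.361 0.354 0.299 0.384] mean 0.3447 F bed [ 1.97 -3.2 ] w 43.5
yaw -77.09 bedy in tool [ 0.049 -0.999 -0.001] pos bed [ 1.05 34.35]
```

View pics/a1.png

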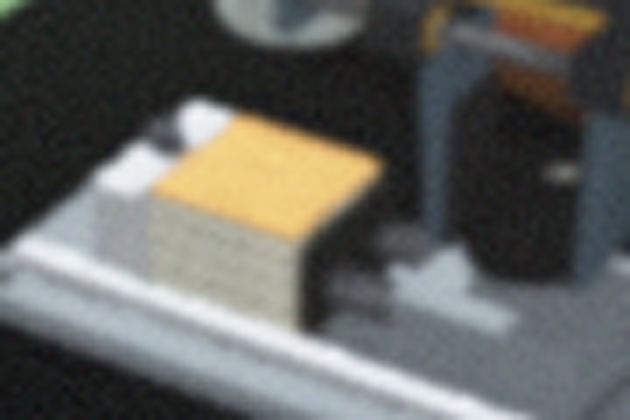

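step_arm(
  moves=[
    {"dp": [0.003,-0.061,0],"rot": [0,0,2.5],"claw": 4.0},
    {"dp": [0.003,-0.061,0],"rot": [0,0,2.5],"claw": 4.0},
  ],
)

```text
t: 14.6
position: [612.3, -136.4, 62.8]
tool_rot: [[0.984, 0.179, 0.001], [0.179, -0.984, -0.001], [0.001, 0.001, -1.0]]
wrist_force: [2.3, -3.1, 5.8]
width: 43.5
```

```bash
python3 avg.py 2
```

```text
t 15.0 Tz [0.378 0.36  0.35  0.35  0.312 0.312 0.335 0.399] mean 0.3495 F bed [ 1.88 -3.3 ] w 43.7
yaw -79.59 bedy in tool [ 0.005 -1.    -0.001] pos bed [ 1.02 34.95]
```

step_arm(
  moves=[
    {"dp": [0.001,-0.061,0],"rot": [0,0,2.5],"claw": 4.0},
    {"dp": [0.001,-0.061,0],"rot": [0,0,2.5],"claw": 4.0},
  ],
)

```text
t: 15.2
position: [612.2, -135.8, 62.8]
tool_rot: [[0.991, 0.136, 0.001], [0.136, -0.991, -0.001], [0.001, 0.001, -1.0]]
wrist_force: [2.2, -2.8, 4.9]
width: 43.5
```

```bash
python3 avg.py 3
```

```text
t 15.6 Tz [0.348 0.349 0.318 0.337 0.335 0.314 0.331 0.344] mean 0.3344 F bed [ 1.65 -3.14] w 43.0
yaw -82.09 bedy in tool [-0.038 -0.999 -0.001] pos bed [ 1.07 35.52]
```

step_arm(
  moves=[
    {"dp": [-0.002,-0.061,0],"rot": [0,0,2.5],"claw": 4.0},
    {"dp": [-0.002,-0.061,0],"rot": [0,0,2.5],"claw": 4.0},
  ],
)

```text
t: 15.8
position: [612.1, -135.2, 62.8]
tool_rot: [[0.996, 0.093, 0.001], [0.093, -0.996, -0.001], [0.001, 0.001, -1.0]]
wrist_force: [2.1, -2.6, 5.7]
width: 43.1
```

```bash
python3 avg.py 4
```

```text
t 16.2 Tz [0.315 0.351 0.287 0.349 0.342 0.357 0.403 0.386] mean 0.3486 F bed [ 1.94 -3.32] w 43.4
yaw -84.59 bedy in tool [-0.082 -0.997 -0.001] pos bed [ 1.05 36.15]
```

step_arm(
  moves=[
    {"dp": [-0.005,-0.061,0],"rot": [0,0,2.5],"claw": 4.0},
    {"dp": [-0.005,-0.061,0],"rot": [0,0,2.5],"claw": 4.0},
  ],
)

```text
t: 16.4
position: [612.0, -134.6, 62.8]
tool_rot: [[0.999, 0.049, 0.001], [0.049, -0.999, -0.001], [0.001, 0.001, -1.0]]
wrist_force: [1.8, -2.8, 5.6]
width: 43.1
```

```bash
python3 avg.py 5
```

```text
t 16.8 Tz [0.379 0.308 0.33  0.356 0.323 0.367 0.388 0.333] mean 0.3479 F bed [ 1.3  -3.14] w 43.2
yaw -87.1 bedy in tool [-0.125 -0.992 -0.001] pos bed [ 1.07 36.7 ]
```

View pics/a5.png

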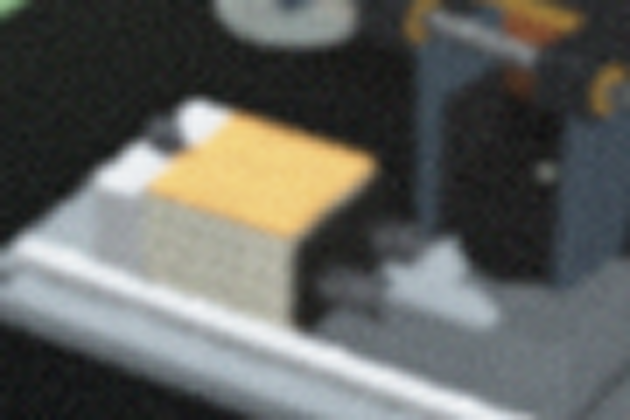

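step_arm(
  moves=[
    {"dp": [-0.008,-0.061,0],"rot": [0,0,2.5],"claw": 4.0},
    {"dp": [-0.008,-0.061,0],"rot": [0,0,2.5],"claw": 4.0},
  ],
)

```text
t: 17.0
position: [611.9, -134.0, 62.8]
tool_rot: [[1.0, 0.006, 0.001], [0.006, -1.0, -0.001], [0.001, 0.001, -1.0]]
wrist_force: [1.8, -4.6, 5.5]
width: 43.1
```

```bash
python3 avg.py 6
```

```text
t 17.4 Tz [0.31  0.352 0.423 0.332 0.377 0.351 0.367 0.355] mean 0.3585 F bed [ 1.99 -4.05] w 43.4
yaw -89.59 bedy in tool [-0.168 -0.986 -0.001] pos bed [ 1.04 37.36]
```

step_arm(
  moves=[
    {"dp": [-0.01,-0.06,0],"rot": [0,0,2.5],"claw": 4.0},
    {"dp": [-0.01,-0.06,0],"rot": [0,0,2.5],"claw": 4.0},
  ],
)

```text
t: 17.6
position: [611.8, -133.4, 62.8]
tool_rot: [[0.999, -0.038, 0.001], [-0.038, -0.999, -0.001], [0.001, 0.001, -1.0]]
wrist_force: [2.3, -3.9, 5.7]
width: 43.4
```

```bash
python3 avg.py 7
```

```text
t 18.0 Tz [0.378 0.386 0.43  0.4   0.405 0.385 0.389 0.404] mean 0.3971 F bed [ 1.52 -3.55] w 43.2
yaw -92.09 bedy in tool [-0.211 -0.977 -0.001] pos bed [ 1.06 37.92]
```

step_arm(
  moves=[
    {"dp": [-0.013,-0.06,0],"rot": [0,0,2.5],"claw": 4.0},
    {"dp": [-0.013,-0.06,0],"rot": [0,0,2.5],"claw": 4.0},
  ],
)

```text
t: 18.2
position: [611.7, -132.9, 62.8]
tool_rot: [[0.997, -0.082, 0.001], [-0.082, -0.997, -0.001], [0.001, 0.001, -1.0]]
wrist_force: [1.6, -3.8, 6.0]
width: 43.5
```

```bash
python3 avg.py 8
```

```text
t 18.6 Tz [0.457 0.45  0.408 0.411 0.424 0.445 0.404 0.381] mean 0.4224 F bed [ 1.37 -4.2 ] w 43.4
yaw -94.59 bedy in tool [-0.254 -0.967 -0.001] pos bed [ 1.03 38.52]
```

View pics/a8.png

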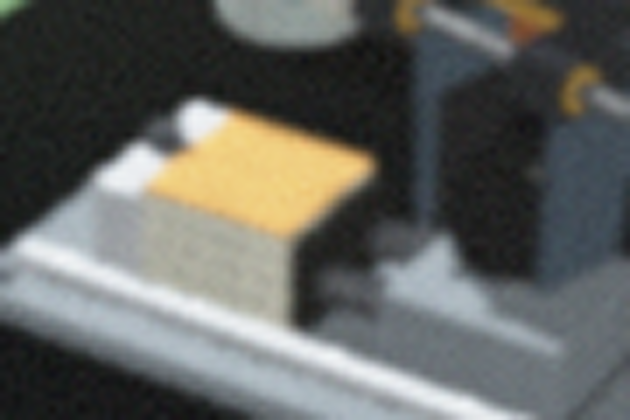

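step_arm(
  moves=[
    {"dp": [-0.016,-0.059,0],"rot": [0,0,2.5],"claw": 4.0},
    {"dp": [-0.016,-0.059,0],"rot": [0,0,2.5],"claw": 4.0},
  ],
)

```text
t: 18.8
position: [611.6, -132.3, 62.8]
tool_rot: [[0.992, -0.125, 0.001], [-0.125, -0.992, -0.001], [0.001, 0.001, -1.0]]
wrist_force: [2.3, -3.8, 6.1]
width: 43.1
```

```bash
python3 avg.py 9
```

```text
t 19.2 Tz [0.489 0.426 0.459 0.49  0.468 0.398 0.426 0.489] mean 0.4556 F bed [ 1.42 -4.23] w 43.1
yaw -97.09 bedy in tool [-0.295 -0.955 -0.001] pos bed [ 1.04 39.08]
```

step_arm(
  moves=[
    {"dp": [0,0,0],"rot": [0,0,0],"claw": 4.8},
    {"dp": [0,0,0],"rot": [0,0,0],"claw": 5.5},
    {"dp": [0,0,0],"rot": [0,0,0],"claw": 6.5},
    {"dp": [0,0,0],"rot": [0,0,0],"claw": 6.5},
    {"dp": [0,0,-1],"rot": [0,0,0],"claw": 6.5},
    {"dp": [0,0,-3],"rot": [0,0,0],"claw": 6.5},
    {"dp": [0,0,-7],"rot": [0,0,0],"claw": 6.5},
    {"dp": [0,0,-11],"rot": [0,0,0],"claw": 6.5},
    {"dp": [0,0,-13],"rot": [0,0,0],"claw": 6.5},
    {"dp": [0,0,-14],"rot": [0,0,0],"claw": 6.5},
  ],
)

```text
t: 20.2
position: [611.8, -131.9, 205.4]
tool_rot: [[0.992, -0.128, 0.003], [-0.128, -0.992, -0.001], [0.004, 0.001, -1.0]]
wrist_force: [0.3, -0.2, 0.7]
width: 65.0
```

```bash
python3 st.py; python3 - <<'E'
import os
E
python3 pic.py 20
```

```text
t 20.2
joints [-0.308, 0.501, 1.357, 0.0, 1.28, 1.391]
position [611.801, -131.917, 205.373]
width 65.026
F world [ 0.3 -0.2  0.7] F tool [ 0.3  0.1 -0.7] F bed xy [ 0.2 -0.2] T [-0.063  0.161  0.005]
yaw y -97.35828149848203 bed y in tool [-0.3    -0.9539 -0.0016] bed x in tool [ 0.9539 -0.3     0.0032]
bed xy rel knob0 [ 1.33275166 39.44352704]
```

View pics/side20d.png

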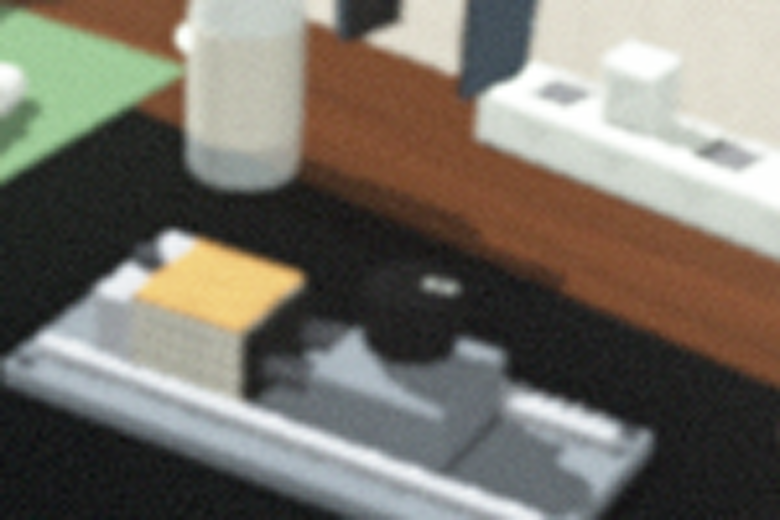

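step_arm(
  moves=[
    {"dp": [-0.7,2,-0.5],"rot": [0,0,0],"claw": 6.5},
    {"dp": [-1.6,5,-1],"rot": [0,0,0],"claw": 6.5},
    {"dp": [-2.6,8,-1],"rot": [0,0,0],"claw": 6.5},
    {"dp": [-3.6,11,-1],"rot": [0,0,0],"claw": 6.5},
    {"dp": [-4.6,14,-1],"rot": [0,0,0],"claw": 6.5},
    {"dp": [-5.6,17,-1],"rot": [0,0,0],"claw": 6.5},
    {"dp": [-6.6,20,-1],"rot": [0,0,0],"claw": 6.5},
    {"dp": [-7.6,23,-1],"rot": [0,0,0],"claw": 6.5},
    {"dp": [-8.6,26,-1],"rot": [0,0,0],"claw": 6.5},
    {"dp": [-9.4,28,-1],"rot": [0,0,0],"claw": 6.5},
    {"dp": [-9.6,29,-1],"rot": [0,0,0],"claw": 6.5},
    {"dp": [-9.6,29,-1],"rot": [0,0,0],"claw": 6.5},
  ],
)

```text
t: 21.45
position: [478.0, -407.5, 211.5]
tool_rot: [[0.992, -0.13, -0.001], [-0.13, -0.992, 0.001], [-0.001, -0.001, -1.0]]
wrist_force: [0.5, 0.3, -0.1]
width: 65.1
```

```bash
python3 - <<'E'
from h import *
im=robot.get_image("top")[:,:,::-1]; cv2.imwrite("pics/top21.png",im)
cv2.imwrite("pics/top21c.png",cv2.resize(im[135:215,230:365],None,fx=5.8,fy=5.8,interpolation=cv2.INTER_CUBIC))
E
```

```text
(no output)
```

View pics/top21c.png

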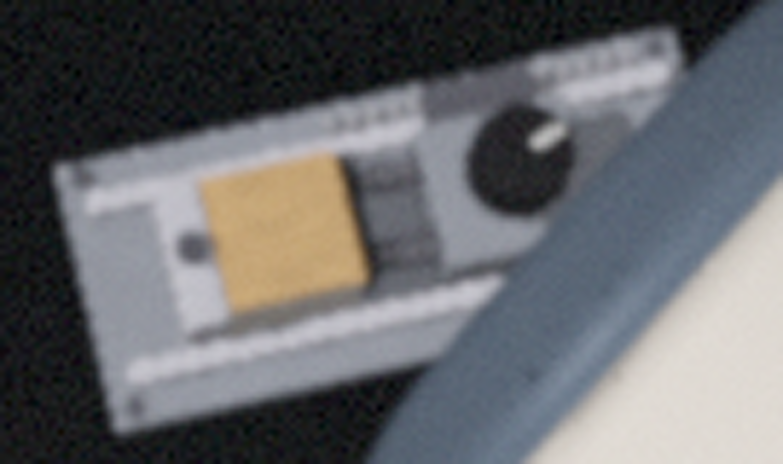

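View pics/top21.png

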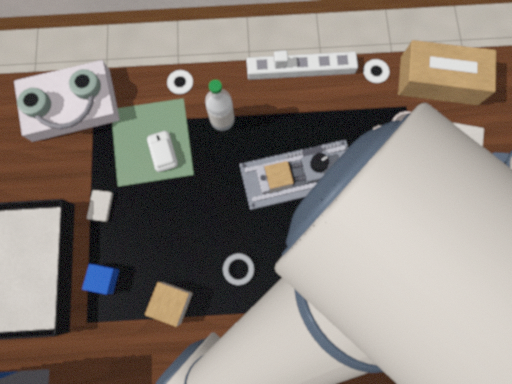

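```bash
python3 - <<'E'
from cell import robot
print(robot.finish_job(), robot.get_state()["t"])
E
```

```text
the job is handed in; nothing more can be done
the job is handed in; nothing more can be done
```

I picked up the smaller tan block, laid it flat in the channel and let go. I then wound the knob about 162° clockwise in one grip, with the hand following along the slide, released it, moved clear and handed the job in at about 21.5 s.

**Last checks:**
- **Block:** both views show it flat, square against the fence and touched by the pad. The bystanders in view had not moved; the arm hid the stapler and glue and most of the mug.
- **Knob:** its pointer turned about 161°, so it did not slip in the fingers. Sideways force at the readings between steps stayed under about 5 N, roughly 1 mm of give.
- **Squeeze:** I could not measure this directly. The rise in knob torque gives about 8 N. The turn since the torque began to rise gives about 12 N, because the torque rose less per step (about 0.033 N m) than the 0.051 N m expected. The two bracket the 10 N target and are well below 25 N.

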